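# Lay out the pot decorator's place

## Task

Lay out the place for decorating pots: hang the wrist-rest saddle over the wooden bar, at the middle of its length, and stand the small paste pot in line with the lidded pot and the tall cup, on the other side of the lidded pot from the cup, leaving a gap of about 4 cm to the lidded pot. Set the brush rest midway between the lidded pot and the tall cup, lengthwise along the line from one to the other, and lay the brush square across the middle of it, balanced on it at about its mid-length. Leave the lidded pot and the tall cup where they stand.

Things in the scene. Friction and masses are not known exactly. Their poses are not given: they have to be found in the camera images.
- saddle: wrist-rest saddle: an upside-down U channel of bent plywood with a cork pad on top, loose, standing on its two legs. 44 wide (x) x 80 long (y) x 69 high (z). Legs 5 thick, 34 clear between them; the underside of the web that joins them is 55 above the legs' feet. Origin: centre of the footprint, at the height of the feet; the channel runs along y, z up.
- rest_bar: fixed stand with a level wooden bar: batten 20 wide (x) x 20 high, its top at z = 90 above the table, between two dark steel posts (26 x 12, 88 high, 170 clear between them, foot plates 80 x 30 x 6 below). Origin on the table under the middle of the bar; the bar runs along y, z up.
- lidded_pot: white round porcelain pot with blue marks and a knobbed lid (do not lift), diameter 100, height 87; stays in place. Origin: centre of its underside. The tall cup always stands 220 from it (centre to centre), in the direction of its -y axis.
- tall_cup: plain white tall tapered cup, diameter 82 at the rim and 60 at the foot, height 119; stays in place. Origin: centre of its underside.
- paste_pot: small plain white open pot, outer diameter 56, height 51, nearly straight wall. Origin: centre of its underside; z up.
- brush_rest: white porcelain brush rest: a low zigzag bar 90 long (y) x 22 wide (x) x 18 high, with notches between its peaks at y = -36, -18, 0, 18, 36 that are open along x; a brush in a notch lies a few mm below the peaks. Origin: centre of its underside.
- brush: paint brush with a red handle and pale bristles, 200 long (along its y), 10 at its thickest, lying on the table. Origin: at mid-length, on its underside.
There are look-alikes about, which are no part of the job. What is meant by the paste_pot is not purple or yellow, and is the larger of those in its own colour.

How it is judged:
At the end, for the whole second after the job is handed in: Saddle straddles bar, within 20 mm of its middle, upright. Paste pot upright, within 20 mm of the line cup-lidded pot, gap 20-65 mm. Rest within 15 mm of that line, 99-128 mm from lidded pot centre, turned < 0.2 rad. Brush lies on rest, square within 0.35 rad, centred within 40/30 mm. All still (y of saddle in the frame of rest_bar between -0.02 and 0.02 m and x of saddle in the frame of rest_bar between -0.012 and 0.012 m and z of saddle in the frame of rest_bar between 0.029 and 0.041 m and angle between saddle's own z axis and vertical below 0.15 rad and contact force between saddle and rest_bar above 0.1 N and x of paste_pot in the frame of lidded_pot between -0.02 and 0.02 m and y of paste_pot in the frame of lidded_pot between 0.098 and 0.143 m and height (world z) of each of paste_pot, brush_rest below 0.006 m and angle between each of paste_pot, brush_rest's own z axis and vertical below 0.1 rad and x of brush_rest in the frame of lidded_pot between -0.015 and 0.015 m and y of brush_rest in the frame of lidded_pot between -0.128 and -0.099 m and angle between the y axis of brush_rest and the y axis of lidded_pot, either way round below 0.2 rad and x of brush in the frame of brush_rest between -0.04 and 0.04 m and y of brush in the frame of brush_rest between -0.03 and 0.03 m and angle between the y axis of brush and the x axis of brush_rest, either way round below 0.35 rad and contact force between brush and brush_rest above 0.02 N and linear speed of each of saddle, paste_pot, brush_rest, brush below 0.02 m/s); the robot touches nothing.
It fails at once if the lidded pot is pushed more than 15 mm from where it stood (distance of lidded_pot from where it was at the start of the episode above 0.015 m).
It fails at once if the tall cup is pushed more than 15 mm from where it stood (distance of tall_cup from where it was at the start of the episode above 0.015 m).
It also fails if it takes over 72 s, if anything falls off the work surface, if the arm or the gripper's body presses on something with over 40 N, if the wrist force passes 120 N, or if a joint passes its speed limit or range.

## Robot

A 6-joint arm with a two-finger parallel gripper is mounted at the origin on the work surface; the furniture and walls round the work are solid. World frame = base frame: x ahead of the robot, y to its left, z up, the work surface at z = 0. Lengths are in m, angles in rad, forces in N, time in s.
With the tool pointing down it reaches from about 0.3 to 0.95 m from the base axis. Payload 3.1 kg.
Tool frame: the origin (TCP) lies midway between the tips of the shut fingers; the grasp point (between the pads) lies ctrl.grip_point_offset behind it (ctrl.grip_point_offset is the distance from the TCP to the grasp point, in m); z points along the fingers, y is the line along which they close (so a half turn about z gives the same grasp; the last joint's range is limited). The gripper opens to 85 mm and grips with 20 to 120 N. Pads are 22 mm wide; open, the fingers measure 114 mm over their backs; the gripper's body (76 mm by 85 mm) begins 54 mm behind the grasp point. The pads swing forward as they close: fully open they stand 13 mm farther back than shut.
Start: joints at [-1.199, 0.308, 1.634, -0, 1.2, -0.07], TCP at [0.267, -0.565, 0.231] pointing down, gripper open.
Joint ranges: [-3.06, 3.06], [-0.79, 1.96], [0.05, 2.63], [-1.19, 4.34], [0.05, 2.64], [-2.94, 2.94]. Speed limits (rad/s): [2.79, 2.79, 3.14, 3.14, 3.14, 3.14].

## Interface

Orientations are given as a unit quaternion [x, y, z, w].
In Python, from cell import ctrl, imaging, readout gives the robot as it stands. The module is installed in compiled form; this text tells all that it offers. Calls block until the motion is done:
- ctrl.reach(position, orientation): joint-space move of the TCP to a pose.
- ctrl.line_to(position, v=0.15, frame=None, force_limit=None): straight line of the TCP; frame=None keeps the orientation; v is the mean speed in m/s. With force_limit (N) it stops when the force on the tool has changed by that much, and returns True; else False.
- ctrl.move_j(angles): joint-space move.
- ctrl.grip(opening, newtons=None): finger opening in m; newtons is the grip in N (None keeps the last); returns when the fingers have stopped.
- ctrl.wait(seconds).
- ctrl.solve_ik(position, orientation): joint angles nearest the present ones, or None.
- imaging.snapshot(name): name is "scene" or "top"; returns a dict with "color" (400x640x3 uint8, red, green, blue), "fx", "fy", "cx", "cy" (pixels), "T" (4x4, takes a point from camera to world coordinates). Camera axes: x right, y down, z forward; pixel columns grow to the right and rows downward; lengths in m; the calibration is good to about 2 mm. A picture is of the moment at which its call begins. There is no depth.
A pose or a line that the arm cannot do raises ctrl.PlanningError and nothing moves.
- ctrl.finish_job(): hands the job in; it is judged then, once.
Readings, each from a call of its own:
- readout.get_clock(): time.
- readout.get_joint_pos(): joint angles.
- readout.get_dq(): joint speeds.
- readout.get_effort(): joint torques, N m.
- readout.get_eef_pos(): TCP position.
- readout.get_eef_rot(): TCP orientation.
- readout.get_ft_force(): force on the tool from outside, world axes, zero at the start.
- readout.get_moment(): the same for the moment, N m.
- readout.get_finger_gap(): finger opening in m.
- readout.get_gripper_force(): force on a finger pad.
Only numpy, scipy, OpenCV 4.12 (cv2) and the standard library are available. Lean on these libraries where they do the work, as an engineer would, in place of code of your own. Each camera call takes 0.05 s, during which the arm holds its last target. There are 200 camera calls.

## Working session

There is one attempt and no reset: what is moved stays moved. The work goes in short steps, each a Python script; the robot and the scene stay as the last script left them, time stands still between calls to the robot, and variables do not carry over. Pictures are saved under pics/ and viewed, at most 10 in all, crops included, and the job is handed in when it is done.

```bash
mkdir -p pics
python3 - <<'E'
from cell import ctrl, imaging, readout
import cv2, pickle
d={}
for n in("scene","top"):
    s=imaging.snapshot(n); d[n]=s
    cv2.imwrite(f"pics/{n}0.png",s["color"][...,::-1]); print(n,s["fx"],s["cx"],s["cy"],s["T"].round(3).tolist())
pickle.dump(d,open("s0.pkl","wb"))
print(ctrl.grip_point_offset, readout.get_clock(), readout.get_eef_rot())
E
```

```text
scene 439.40295567801263 322.9239538310141 204.93427934382476 [[0.639, -0.557, 0.531, -0.153], [-0.77, -0.456, 0.447, -0.484], [-0.007, -0.694, -0.72, 0.801], [0.0, 0.0, 0.0, 1.0]]
top 422.3930735203915 312.96871395169717 207.69574388672316 [[-0.008, -0.998, 0.062, 0.316], [-1.0, 0.009, 0.008, -0.015], [-0.008, -0.062, -0.998, 1.336], [0.0, 0.0, 0.0, 1.0]]
0.0187 0.1 [ 9.75698454e-01  2.19114971e-01 -1.64924940e-04 -1.06230814e-03]
```

View pics/scene0.png

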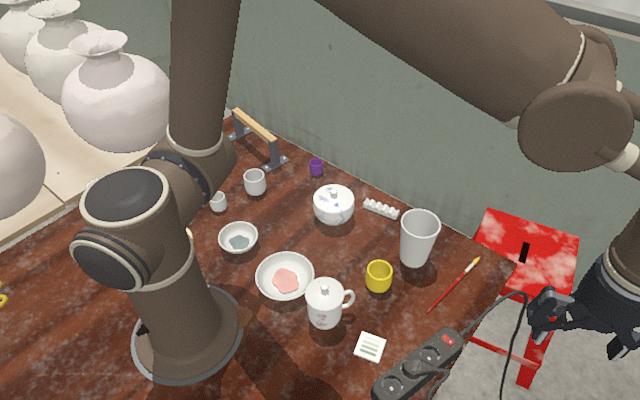

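View pics/top0.png

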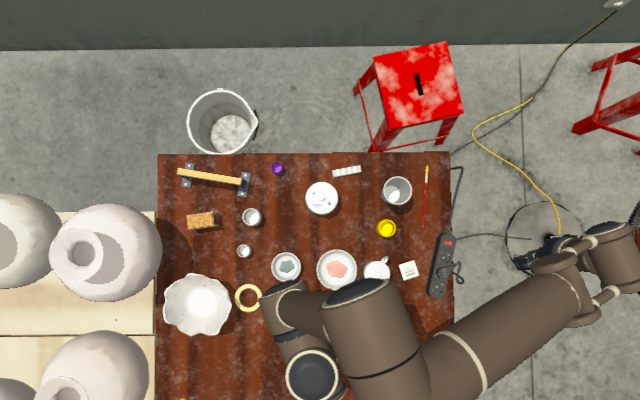

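The scene view shows the lidded pot at (334,204), tall cup at (418,237), rest at (381,208), brush at (455,285) and the larger white pot at (255,182). The top view adds the bar at about (213,178) and the saddle at (203,220). Next I'll enlarge the top view for precise pixels.

Run:
```python
import cv2
im=cv2.imread("pics/top0.png")
c=im[152:262,160:290]; cv2.imwrite("pics/c1.png",cv2.resize(c,None,fx=5,fy=5,interpolation=cv2.INTER_CUBIC))
c=im[152:252,290:450]; cv2.imwrite("pics/c2.png",cv2.resize(c,None,fx=5,fy=5,interpolation=cv2.INTER_CUBIC))
```

```text
(no output)
```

View pics/c1.png

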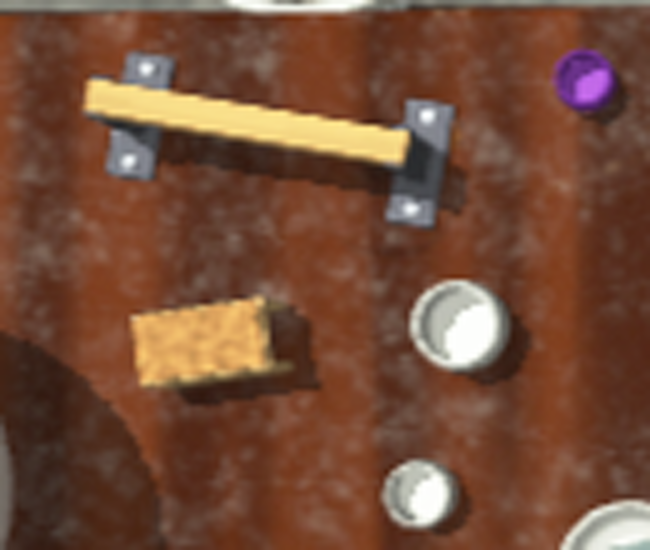

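View pics/c2.png

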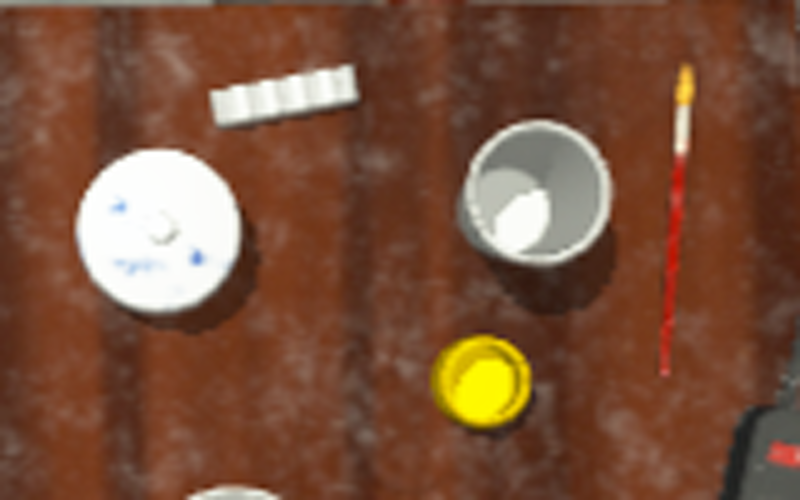

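In the crops I can read these positions (crop pixels):

- **Bar top:** runs from about (87,97) to (408,147) in crop 1.
- **Cork pad:** corners (132,317), (265,297), (273,367), (142,387).
- **Paste pot rim:** about (459,325).
- **Lidded pot:** (160,230) in crop 2.
- **Cup rim:** (539,193) in crop 2.
- **Rest:** (285,97) in crop 2.
- **Brush:** (686,65) to (665,375) in crop 2.

Now I'll refine them with masks.

```bash
cat > vis.py <<'E'
import numpy as np, cv2
def ray(s,u,v,z):
    d=s["T"][:3,:3]@[(u-s["cx"])/s["fx"],(v-s["cy"])/s["fy"],1]; o=s["T"][:3,3]
    return o+d*(z-o[2])/d[2]
def blob(s,u0,v0,u1,v1,lo,hi,k=5):
    """largest colour blob (HSV range) in a box, contour in full-image pixels, at k-fold scale"""
    c=cv2.resize(s["color"][v0:v1,u0:u1],None,fx=k,fy=k,interpolation=cv2.INTER_CUBIC)
    m=cv2.inRange(cv2.cvtColor(c,cv2.COLOR_RGB2HSV),lo,hi)
    cs,_=cv2.findContours(m,cv2.RETR_EXTERNAL,cv2.CHAIN_APPROX_NONE)
    p=max(cs,key=cv2.contourArea)[:,0].astype(float)
    return (p+.5)/k-.5+[u0,v0]
def plane(s,p,z): return np.array([ray(s,*q,z)[:2] for q in p],np.float32)
def rect(p):
    (c,(w,h),a)=cv2.minAreaRect(p); a=np.radians(a)
    if h>w: w,h,a=h,w,a+np.pi/2
    return np.array(c),w,h,(a+np.pi/2)%np.pi-np.pi/2   # long-axis angle in world
E
python3 - <<'E'
import pickle; from vis import *
t=pickle.load(open("s0.pkl","rb"))["top"]
W=((0,0,110),(179,70,255))
def R(n,b,z):
    c,w,h,a=rect(plane(t,b,z)); print(n,c.round(4),round(w,4),round(h,4),round(a,3))
R("bar",blob(t,172,160,248,188,(13,80,120),(30,255,255)),.09)
R("cork",blob(t,180,205,222,234,(10,100,140),(30,255,255)),.069)
R("rest",blob(t,328,160,365,181,*W),.012)
for n,bx,z in(("lid",(300,178,342,218),.05),("cup",(380,174,415,208),.119),("paste",(240,206,265,230),.051),("small",(234,242,254,260),.04)):
    p=plane(t,blob(t,*bx,(0,0,150),(179,60,255)),z); print(n,*cv2.minEnclosingCircle(p))
print("knob",ray(t,290+163/5,152+227/5,.087),"cup rim",ray(t,290+539/5,152+193/5,.119), "lidman",ray(t,290+160/5,152+230/5,.05))
a=ray(t,290+686/5,152+65/5,.005);b=ray(t,290+665/5,152+376/5,.005);print("brush",a,b,np.linalg.norm(a-b))
print("paste man",ray(t,160+459/5,152+325/5,.051))
s=pickle.load(open("s0.pkl","rb"))["scene"]
R("rest scene",blob(s,358,195,404,222,*W),.012)
print("paste scene",ray(s,255,175,.051),"cup scene",ray(s,420,226,.119),"lid",ray(s,334,190,.087))
E
```

```text
bar [0.491 0.304] 0.1972 0.0232 1.394
cork [0.3607 0.3356] 0.084 0.0468 -1.439
rest [ 0.514  -0.1116] 0.0935 0.0256 -1.386
lid (0.4266183376312256, -0.03043481707572937) 0.05066440999507904
cup (0.44042399525642395, -0.24947649240493774) 0.04263016954064369
paste (0.37060782313346863, 0.18522191047668457) 0.027852647006511688
small (0.26778626441955566, 0.2102375626564026) 0.020662574097514153
knob [ 0.42375908 -0.03434439  0.087     ] cup rim [ 0.43872085 -0.25120262  0.119     ] lidman [ 0.42512563 -0.0330643   0.05      ]
brush [ 0.5308123  -0.36803374  0.005     ] [ 0.33403463 -0.34993226  0.005     ] 0.1976084911572091
paste man [0.36891985 0.18134986 0.051     ]
rest scene [ 0.3948 -0.2171] 0.1198 0.0384 1.198
paste scene [0.37191668 0.18325478 0.051     ] cup scene [ 0.42987431 -0.25311243  0.119     ] lid [ 0.42698093 -0.02935581  0.087     ]
```

The lid-to-cup distance comes out at 219.5 mm against the stated 220, and the other sizes agree within about 3 mm. I'll start with the rest.

```bash
cat > arm.py <<'E'
from cell import ctrl, imaging, readout
import numpy as np, cv2
from scipy.spatial.transform import Rotation
LID=np.array([.4266,-.0304]); CUP=np.array([.4404,-.2495])
D=(CUP-LID)/np.linalg.norm(CUP-LID); A=np.arctan2(D[1],D[0])      # line lid->cup
def q(phi):   # tool down, fingers closing along angle phi
    c,s=np.cos(phi),np.sin(phi)
    return Rotation.from_matrix([[-s,c,0],[c,s,0],[0,0,-1]]).as_quat()
def pick(xy,phi,z,open_,hover,lift,N=40):
    ctrl.grip(open_); ctrl.reach([*xy,hover],q(phi))
    hit=ctrl.line_to([*xy,z],v=.15,force_limit=8); ctrl.grip(0,N)
    print("pick hit",hit,readout.get_eef_pos().round(4),"gap",round(readout.get_finger_gap(),4))
    ctrl.line_to([*xy,lift],v=.2)
def place(xy,phi,z,hover,open_,fl=5,up=None):
    ctrl.reach([*xy,hover],q(phi)); print("held gap",round(readout.get_finger_gap(),4))
    hit=ctrl.line_to([*xy,z],v=.1,force_limit=fl)
    print("place hit",hit,readout.get_eef_pos().round(4)); ctrl.grip(open_)
    ctrl.line_to([*xy,up or hover],v=.2); print("t",readout.get_clock())
def shot(n,name):
    s=imaging.snapshot(n); cv2.imwrite(f"pics/{name}.png",s["color"][...,::-1]); return s
E
python3 - <<'E'
from arm import *
pick([.514,-.1116],-1.386+np.pi/2,.003,.05,.14,.15)
place(LID+.112*D,A+np.pi/2,.004,.15,.05,up=.2)
E
```

```text
pick hit False [ 0.515  -0.1119  0.0042] gap 0.021
held gap 0.0206
place hit True [ 0.4331 -0.1419  0.0042]
t 8.1333
```

Run:
```python
from arm import *; from vis import *
t=shot("top","top1")
try:
    p=plane(t,blob(t,335,170,380,205,(0,0,130),(179,70,255)),.012); c,w,h,a=rect(p); d=c-LID
    print("rest",c,w,h,a,"along",d@D,"off",d@[-D[1],D[0]],"line",A)
except Exception as e: print(e)
m=np.array([.4324,-.359]); b=np.array([.9958,-.0916])
pick(m-.03*b,np.arctan2(b[1],b[0])-np.pi/2,.002,.04,.12,.15,N=30)
shot("top","top2"); im=shot("scene","sc2")["color"][120:360,300:620]
cv2.imwrite("pics/c3.png",cv2.resize(im[...,::-1],None,fx=2.4,fy=2.4))
```

```text
rest [ 0.43312529 -0.09490316] 0.0511096827685833 0.04331132024526596 -0.011601395498657574 along 0.06478577227793066 off 0.002457689849540699 line -1.5078944799552207
pick hit False [ 0.4033 -0.3571  0.0032] gap 0.0088
```

View pics/c3.png

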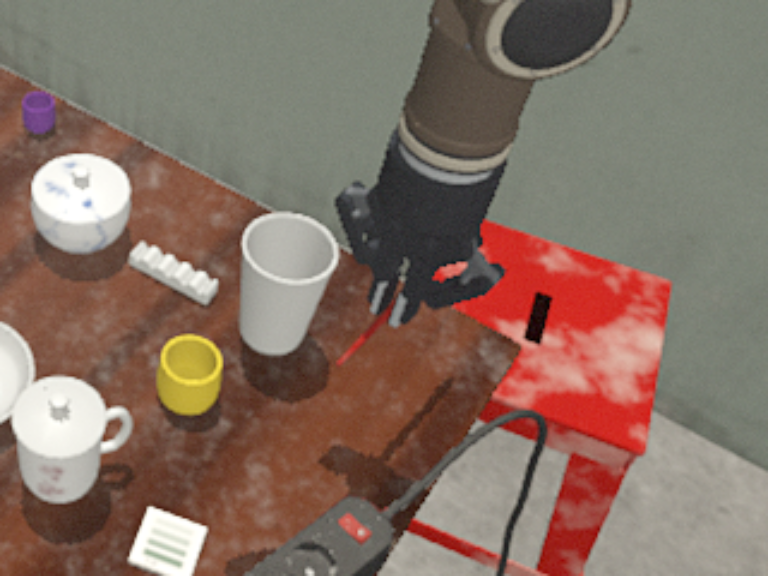

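The picture shows the brush held level between the fingers around (395,300), and the rest lying between pot and cup, in line with them, at (173,272).

Run:
```python
from arm import *
p=readout.get_eef_pos(); ctrl.line_to([p[0],p[1],.19],v=.25)
P=np.array([-D[1],D[0]]); rc=np.array([.4331,-.1419])
place(rc-.03*P,A+0,.0165,.19,.035,fl=2,up=.2)
ctrl.reach([.3706,.1852,.2],q(.063))
shot("top","top3"); 
a=shot("scene","sc3")["color"][150:290,310:470]; b=cv2.imread("pics/top3.png")[150:260,290:440]
a=cv2.resize(a[...,::-1],(560,490)[:2],interpolation=cv2.INTER_CUBIC)[:330]
cv2.imwrite("pics/c4.png",np.hstack([cv2.resize(a,(400,236)),cv2.resize(b,(400,236))]) if 0 else cv2.vconcat([cv2.resize(cv2.imread("pics/sc3.png")[170:260,320:460],(450,290),interpolation=2),cv2.resize(b,(450,300),interpolation=2)]))
```

```text
held gap 0.009
place hit True [ 0.4022 -0.1433  0.0199]
t 16.1
```

View pics/c4.png

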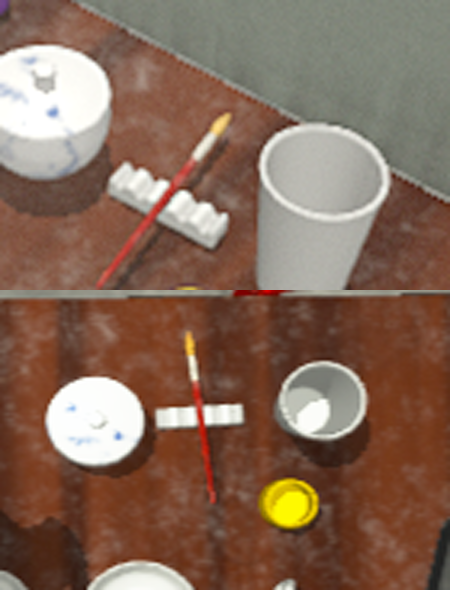

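Top and bottom views show the brush lying in the middle notch of the rest, square to it and balanced. Next come the paste pot and the saddle.

Run:
```python
from arm import *
phi=A+np.pi/2
pick([.3706,.1852],phi,.012,.085,.13,.12,N=30)
place(LID-.119*D,phi,.013,.12,.08,up=.2)
s=-1.439+np.pi/2
pick([.3607,.3356],s,.034,.08,.17,.2,N=40)
p=readout.get_eef_pos(); b=1.394-np.pi/2
ctrl.reach([.491,.304,.2],q(b)); print("gap",readout.get_finger_gap(),readout.get_clock())
shot("top","top5"); shot("scene","sc5")
cv2.imwrite("pics/c5.png",cv2.vconcat([cv2.resize(cv2.imread("pics/sc5.png")[80:230,190:390],(400,300),interpolation=2),cv2.resize(cv2.imread("pics/top5.png")[150:260,165:355][:,:],(400,232),interpolation=2)]))
```

```text
pick hit False [0.3713 0.1855 0.0131] gap 0.0534
held gap 0.0531
place hit True [0.4177 0.0889 0.0132]
t 23.425
pick hit False [0.3614 0.3362 0.035 ] gap 0.0434
gap 0.04313085690107128 27.7083
```

View pics/c5.png

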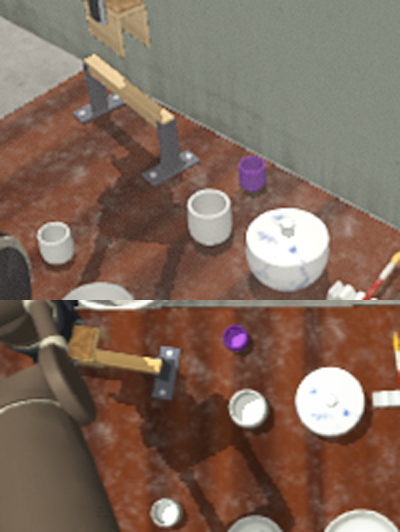

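The picture shows the paste pot at (210,217), beside the lidded pot and in line with it. The saddle is held level above the bar, at (118,20). I'll lower it now.

Run:
```python
from arm import *
xy=[.491,.304]
hit=ctrl.line_to([*xy,.0705],v=.08,force_limit=5)
z=readout.get_eef_pos(); print(hit,z,readout.get_ft_force())
if z[2]<.08:
    ctrl.grip(.075); ctrl.line_to([*xy,.2],v=.15); ctrl.reach([.3,.0,.3],q(0)) ; ctrl.reach([.267,-.5,.25],q(-1.1))
    shot("top","top6"); shot("scene","sc6")
    cv2.imwrite("pics/c6.png",cv2.vconcat([cv2.resize(cv2.imread("pics/sc6.png")[90:250,210:450],(450,300),interpolation=2),cv2.resize(cv2.imread("pics/top6.png")[150:260,165:415],(660,290),interpolation=2)[:,:450]]))
print(readout.get_clock())
```

```text
False [0.49145763 0.30426051 0.07110958] [ 0.35803229  0.38503944 -0.47719736]
34.325
```

View pics/c6.png

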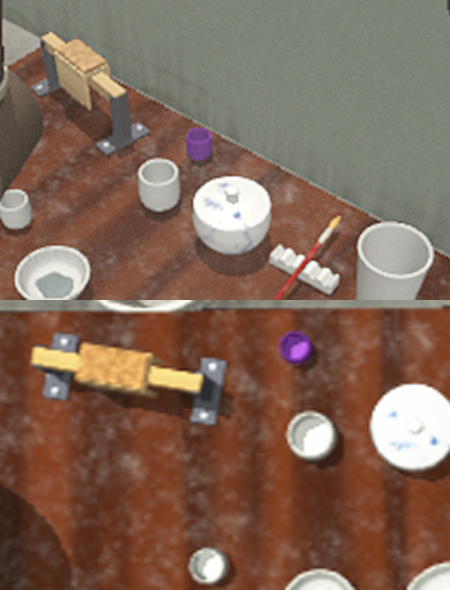

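The saddle straddles the bar at about its middle: 44 px of bar shows on the left and 50 px on the right. The paste pot is in line with the other two. One numeric check, then I'll hand it in if it's good.

Run:
```python
from arm import *; from vis import *
t=imaging.snapshot("top"); W=((0,0,150),(179,60,255)); f=lambda bx,z:np.array(cv2.minEnclosingCircle(plane(t,blob(t,*bx,*W),z))[0])
l=f((300,178,342,218),.05); c=f((380,174,415,208),.119); p=f((270,186,297,220),.051)
print(l,c,p); d=p-LID; x=-d@D; y=d@[-D[1],D[0]]; print(x,y,l-LID,c-CUP)
if .105<x<.135 and abs(y)<.012: print(ctrl.finish_job())
```

```text
[ 0.42656803 -0.03028819] [ 0.44051746 -0.24929915] [0.4179129  0.08911173]
0.11982145015223504 -0.0011573671484387375 [-3.19686890e-05  1.11808488e-04] [0.00011746 0.00020085]
the job is handed in; nothing more can be done
None
```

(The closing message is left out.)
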